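# Fold the last retaining flap down and shut the slide box

## Task

Put the slide box away safely: with the fingertips, first push the retaining flap that still stands upright inside it all the way down over the slides, level with its two neighbours, then swing the open lid over it until it is fully shut, without slamming it. Pushing and pressing is all it takes: nothing is to be picked up, the box stays standing where it is, and the other things on the desk are left alone.

Things in the scene. Friction and masses are not known exactly. Their poses are not given: they have to be found in the camera images.
- slide_box: Blue slide box, 190 (its x) x 228 (its y) x 35 mm shut, 1.4 kg, loose on the desk (friction about 0.6). Origin: centre of its underside. Its x axis points from its front edge (robot's side), where the flap stands, to its back edge with the lid hinge, turned -0.45 to 1.5 rad from straight ahead (positive: hinge to the left); z up. Tray 13 mm high.
- flap (a joint): Angle of the left retaining flap about the hinge pin along the box's front edge, rad. 0 = folded fully down, level with its neighbours; about 1.5 = standing upright; stop at 1.75 (leaning to the front). It folds away from the front, towards the lid. Light friction hinge: stays at any angle where it is left, about 0.03 to 0.06 N m turns it; a hard stop at 0.
- flap_hinge (a point): Middle of the standing flap's hinge line, fixed to the box: at (-81, 70, 25) mm in the box frame, the line running along the box's y.
- flap_edge (a point): Middle of the standing flap's free edge (its top edge), in mid-thickness. The flap is a dark grey plastic plate, 55 mm from hinge to free edge, 64 mm wide along the box's y, 3 mm thick (ribs 2 mm on its front or upper face). Two equal flaps beside it (centres at 0 and -70 mm along the box's y) lie down already and are fixed.
- slide_box_lid (a joint): Angle of the box's lid about its hinge along the box's back edge, rad. 0 = fully shut, 1.57 = standing upright, beyond that leaning back; stop at 2.0. Stiff friction hinge: stays at any angle where it is left and must be pushed all the way; about 0.3 N m turns it at most; a hard stop at 0.
- lid_hinge (a point): Middle of the lid's hinge line, fixed to the box: at (92, 0, 14) mm in the box frame, the line running along the box's y.
- lid_edge (a point): Middle of the lid's free edge, on its outer face. The lid is a shallow blue tray, 183 mm from hinge to free edge, 224 mm wide, 21 mm deep: its outer face lies 21 mm outside the hinge line. Shut, this point is at (-91, 0, 35) mm in the box frame; open, the outer face looks backwards, along the box's +x. If the flap still stands, the lid strikes it and cannot shut.
- specimen_cup: Bystander, to be left alone: clear open plastic specimen cup, 67 mm across, 68 mm high. Origin: centre of its underside.
- coverslip_box: Bystander, to be left alone: small closed cardboard cover-slip box, 38x63x22 mm. Origin: centre of its underside.
- forceps: Bystander, to be left alone: steel forceps lying flat, 127 mm long, 9 mm high. Origin: centre of its underside.
- dropper_bottle: Bystander, to be left alone: brown dropper bottle with rubber bulb, 34 mm across, 102 mm high. Origin: centre of its underside.
- timer: Bystander, to be left alone: mechanical timer, 60x66x42 mm. Origin: centre of its underside.

How it is judged (in metres and radians):
On the way, in this order (a step that is already met when the one before it is completed fails the run):
1. the flap is folded down over the slides while the lid is still open (value of joint flap below 0.1 rad and value of joint slide_box_lid above 0.6 rad), for 0.2 s.
2. the lid is shut over the flap (value of joint slide_box_lid below 0.05 rad and value of joint flap below 0.1 rad), for 0.2 s.
At the end, for the whole second after the job is handed in: The flap lies down (within 0.1 rad), the lid is shut over it (within 0.05 rad, 9 mm at its edge), and the box is at rest, flat on the desk and within 25 mm of where it stood (all of step 2 and linear speed of slide_box below 0.02 m/s and angle between slide_box's own z axis and vertical below 0.05 rad and distance of slide_box from where it was at the start of the episode below 0.025 m); the robot touches nothing.
It fails at once if the slide box is lifted off the desk or tipped (height (world z) of slide_box above 0.015 m or angle between slide_box's own z axis and vertical above 0.15 rad).
It fails at once if the slide box is shoved more than 25 mm (distance of slide_box from where it was at the start of the episode above 0.025 m).
It fails at once if the lid is slammed (faster than 4 rad/s) (velocity of joint slide_box_lid below -4 rad/s).
It fails at once if another thing on the desk is picked up or shifted more than 25 mm (distance of any of specimen_cup, coverslip_box, forceps, dropper_bottle, timer from where it was at the start of the episode above 0.025 m).
It also fails if it takes over 58 s, if anything falls off the work surface, if the arm or the gripper's body presses on something with over 40 N, if the wrist force passes 120 N, or if a joint passes its speed limit or range.

## Robot

A 6-joint arm with a two-finger parallel gripper is mounted at the origin on a cart in front of the work surface, level with it; the furniture and walls round the work are solid. World frame = base frame: x ahead of the robot, y to its left, z up, the work surface at z = 0. Lengths are in mm, angles in rad, forces in N, time in s.
With the tool pointing down it reaches from about 300 to 775 mm from the base axis. Payload 14.6 kg.
Tool frame: the origin (TCP) lies between the finger pads; the fingertips stand arm.tips_ahead ahead of it and the grasp point (between the pads) lies 5 mm behind it (arm.tips_ahead is the distance from the TCP to the fingertips, in mm); z points along the fingers, y is the line along which they close (so a half turn about z gives the same grasp; the last joint's range is limited). The gripper opens to 94 mm and grips with 3 to 60 N. Pads are 16 mm wide; open, the fingers measure 119 mm over their backs; the gripper's body (75 mm by 177 mm) begins 78 mm behind the grasp point.
Start: joints at [1.137, 0.3, 1.521, -0, 1.321, -0.067], TCP at [197.243, 513.405, 219.446] pointing down, gripper open.
Joint ranges: [-3.03, 3.03], [-0.79, 2.21], [0.23, 2.52], [-1.04, 4.18], [0, 3.07], [-2.55, 2.55]. Speed limits (rad/s): [2.22, 2.22, 2.57, 3.14, 3.14, 3.14].

## Interface

Orientations are given as [roll, pitch, yaw] about the fixed x, y, z axes, in that order (R = Rz(yaw) Ry(pitch) Rx(roll)).
In Python, from bench import arm, eyes gives the robot as it stands.
- The arm moves only by the shell command python3 -m handwheel 'ROWS' [FORCE]. ROWS is JSON, a list of rows, each an object of numbers: "dx", "dy", "dz": the shift along the tool's x, y, z in mm; "rx", "ry", "rz": the turn, a rotation vector about the tool's x, y, z in rad; "jaw": the closure, from 0 (fully open) to 1 (shut). In form: [{"dx": .., "dy": .., "dz": .., "rx": .., "ry": .., "rz": .., "jaw": ..}, ...]. A call has 1 to 10 rows; each row is the pose to reach, as a shift and turn from the pose commanded when the call began, along the tool's axes at that moment; what a row does not reach only later rows make up. A row lasts 1/8 s, in which the tool goes at most 62.5 mm and 10.7 degrees, less where a joint would pass 70% of its speed; a pose out of reach is approached as far as the arm can. A call with a gripper value outside its range is refused whole. The fingers move at their own pace and stop on an object; FORCE is the grip in N (left out, the last holds). Time passes only in rows, so rows that repeat a pose let the fingers close. It gives the time, the measured TCP pose, the force, the opening and the grip force at its end, in the units of the state.
- arm.read_state(): the state, without advancing time (a new reading comes with each control period).
- eyes.capture(name): name is "scene" or "side" or "wrist"; returns (picture, depth): 400x640x3 uint8, red, green, blue; 400x640 float32, mm along the optical axis (not along the pixel's ray), 0 where there is no reading.
- eyes.calibration(name): a dict with "fx", "fy", "cx", "cy" (pixels), "pose" (4x4, takes a point from camera to world coordinates). Camera axes: x right, y down, z forward; pixel columns grow to the right and rows downward; lengths in mm; the calibration is good to about 2 mm. The wrist camera is an equidistant fisheye: a pixel r from the principal point sees the ray r / f radians off the axis. A picture is of the moment at which its call begins: read the wrist's pose just before it. calibration takes no time and is no camera call; for the wrist camera it gives the pose at the moment of the call.
- arm.finish_job(): hands the job in; it is judged then, once.
Trained networks look in the newest picture that a camera, given by its name, has taken for a name from the list of things; names that differ only in an ending like _2 or _b are one class to them, and where a whole thing is asked for, a point or a joint stands for the part that bears it (a point fixed in the world has none). Each returns a list of dicts, best first, with "conf" (0 to 1); they miss things now and then, are a little off and sometimes report something else, mostly with a low value. They report only what shows in the picture. A call takes as long as a camera call.
- eyes.recognise(query, camera): "bbox" ([left, top, right, bottom] in pixels, round what is visible of it).
- eyes.outline_of(query, camera): "pixels" (400x640 bool, what is visible of it) and "bbox" ([left, top, right, bottom] in pixels, round what is visible of it).
The state is a dict: "t": time; "joints": joint angles; "joint_vel": joint speeds; "effort": joint torques, N m; "eef_pos": TCP position; "orientation": TCP orientation; "contact_force": force on the tool from outside, world axes, zero at the start; "torque": the same for the moment, N m; "width": finger opening in mm; "grip_force": force on a finger pad.
Only numpy, scipy, OpenCV 4.12 (cv2) and the standard library are available. Lean on these libraries where they do the work, as an engineer would, in place of code of your own. Each camera call takes 0.05 s, during which the arm holds its last target. There are 200 camera calls.

## Working session

There is one attempt and no reset: what is moved stays moved. The work goes in short steps, Python scripts to look and compute and a shell command to move; the robot and the scene stay as the last step left them, time stands still between calls to the robot, and variables do not carry over. Pictures are saved under pics/ and viewed, at most 10 in all, crops included, and the job is handed in when it is done.

```bash
ls; mkdir -p pics
cat > h.py <<'E'
import numpy as np, cv2
from bench import arm, eyes
from scipy.spatial.transform import Rotation as R
def cloud(cam):
    pic,d=eyes.capture(cam); c=eyes.calibration(cam); P=np.array(c["pose"])
    v,u=np.mgrid[0:400,0:640]
    X=np.stack([(u-c["cx"])/c["fx"]*d,(v-c["cy"])/c["fy"]*d,d],-1)
    W=X@P[:3,:3].T+P[:3,3]; W[d==0]=np.nan
    return pic,W
def save(n,pic): cv2.imwrite(f"pics/{n}.png",pic[:,:,::-1])
E
python3 - <<'E'
from h import *
print(arm.read_state(), arm.tips_ahead)
for cam in("scene","side"):
    pic,W=cloud(cam); save(cam+"0",pic); np.save(cam+"W.npy",W)
    print(cam,np.round(np.array(eyes.calibration(cam)["pose"]),2).tolist())
    for q in("slide_box","flap","slide_box_lid","specimen_cup","coverslip_box","forceps","dropper_bottle","timer"):
        for o in eyes.outline_of(q,cam)[:1]:
            m=o["pixels"]; p=W[m]; p=p[~np.isnan(p[:,0])]
            np.save(f"m_{cam}_{q}.npy",m)
            print(q,round(o["conf"],2),o["bbox"],np.round(np.percentile(p,[2,50,98],axis=0)).tolist() if len(p) else None)
E
```

```text
pics
{'t': 0.0, 'joints': array([ 1.13742969e+00,  3.00480571e-01,  1.52157077e+00, -1.91573158e-05,
        1.32070216e+00, -6.65723806e-02]), 'joint_vel': array([-0.00038971, -0.00229525, -0.00021412, -0.00056566,  0.00114139,
       -0.00103403]), 'effort': array([-2.81206761e-03, -5.31792963e+01, -3.52740705e+01,  7.06576556e-02,
        2.44012027e-02, -7.07105005e-05]), 'eef_pos': array([197.1340852 , 513.19603148, 218.88548716]), 'orientation': array([-3.14043313e+00, -5.87091642e-05,  2.77480312e+00]), 'contact_force': array([0.00864993, 0.73466644, 0.29610248]), 'torque': array([-0.06039234,  0.00145763,  0.01165451]), 'grip_force': 0.0, 'width': 93.96650224058413} 14.0
scene [[0.57, -0.65, 0.5, -30.57], [-0.82, -0.46, 0.35, -433.12], [0.0, -0.61, -0.79, 1007.59], [0.0, 0.0, 0.0, 1.0]]
slide_box 0.57 [184.1, 94.3, 286.6, 226.0] [[417.0, 89.0, 0.0], [585.0, 215.0, 32.0], [657.0, 334.0, 197.0]]
flap 0.76 [185.0, 184.7, 207.6, 204.5] [[412.0, 207.0, 29.0], [426.0, 234.0, 57.0], [440.0, 261.0, 80.0]]
slide_box_lid 0.58 [198.0, 92.0, 287.7, 167.7] [[572.0, 137.0, 19.0], [616.0, 2
[... 343 characters left out ...]
8.0, 7.0], [439.0, -214.0, 12.0]]
dropper_bottle 0.61 [326.1, 122.6, 335.3, 153.6] [[765.0, 63.0, 14.0], [772.0, 70.0, 59.0], [784.0, 81.0, 98.0]]
side [[-0.87, -0.21, 0.44, 35.49], [-0.49, 0.34, -0.8, 1013.4], [0.02, -0.91, -0.4, 559.84], [0.0, 0.0, 0.0, 1.0]]
slide_box 0.86 [238.1, 154.3, 353.1, 285.4] [[413.0, 103.0, 1.0], [574.0, 242.0, 23.0], [652.0, 345.0, 196.0]]
flap 0.72 [339.3, 237.9, 346.3, 270.4] [[409.0, 154.0, 26.0], [422.0, 241.0, 54.0], [469.0, 265.0, 80.0]]
slide_box_lid 0.7 [239.5, 157.6, 280.3, 272.9] [[570.0, 141.0, 21.0], [597.0, 282.0, 120.0], [656.0, 346.0, 198.0]]
timer 0.93 [194.0, 223.4, 226.7, 247.6] [[728.0, 244.0, 2.0], [751.0, 279.0, 22.0], [791.0, 304.0, 42.0]]
```

Run:
```python
from h import *
a=cv2.imread("pics/scene0.png")[70:320,150:400]; b=cv2.imread("pics/side0.png")[130:310,170:390]
cv2.imwrite("pics/both.png",np.hstack([cv2.resize(a,(400,400)),cv2.resize(b,(400,400))]))
for cam in("scene","side"):
    W=np.load(cam+"W.npy")
    for q in ("slide_box_lid","flap"):
        m=cv2.erode(np.load(f"m_{cam}_{q}.npy").astype(np.uint8),np.ones((3,3)))>0
        p=W[m];p=p[~np.isnan(p[:,0])]
        for i in range(6):
            c=np.median(p,0) if i==0 else p.mean(0); 
            n=np.linalg.svd(p-c,full_matrices=False)[2][2]; r=(p-c)@n; p=p[abs(r)<max(3,1.5*r.std())]
        if n[0]<0:n=-n
        print(cam,q,len(p),c.round(),n.round(3),"yaw",round(np.arctan2(n[1],n[0]),3),"tilt",round(np.arcsin(n[2]),3))
# tray footprint: points z 5..40 both cameras near box
    p=W.reshape(-1,3); 
    k=(p[:,2]>6)&(p[:,2]<34)&(p[:,0]>380)&(p[:,0]<690)&(p[:,1]>50)&(p[:,1]<380)
    print(cam,k.sum(),cv2.minAreaRect(p[k][:,:2].astype(np.float32)), p[k].min(0).round(),p[k].max(0).round())
```

```text
scene slide_box_lid 4049 [616. 235. 115.] [ 0.923  0.378 -0.069] yaw 0.389 tilt -0.069
scene flap 245 [425. 234.  57.] [ 0.918  0.371 -0.139] yaw 0.384 tilt -0.14
scene 2891 ((538.4436645507812, 209.31466674804688), (318.09039306640625, 291.64202880859375), 85.97095489501953) [383.  52.   6.] [674. 372.  34.]
side slide_box_lid 2180 [606. 256. 115.] [ 0.924  0.376 -0.071] yaw 0.386 tilt -0.071
side flap 90 [421. 242.  60.] [ 0.912  0.373 -0.172] yaw 0.388 tilt -0.172
side 2213 ((527.2759399414062, 203.46054077148438), (204.1477508544922, 233.55667114257812), 19.90202522277832) [395.  84.   6.] [652. 345.  34.]
```

View pics/both.png

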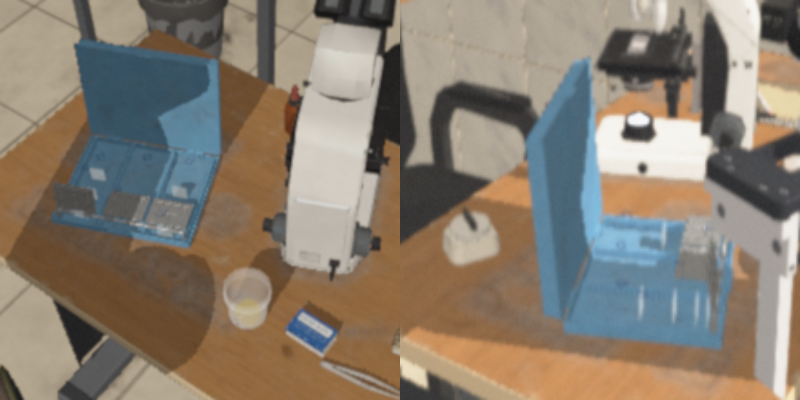

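```bash
cat >> h.py <<'E'
yaw=0.387; ex=np.array([np.cos(yaw),np.sin(yaw)]); ey=np.array([-ex[1],ex[0]])
def rect(p): return np.c_[p[:,:2]@ex,p[:,:2]@ey,p[:,2]]
E
python3 - <<'E'
from h import *
for cam in("scene","side"):
    W=np.load(cam+"W.npy")
    for q in("slide_box","slide_box_lid","flap"):
        m=cv2.erode(np.load(f"m_{cam}_{q}.npy").astype(np.uint8),np.ones((2,2)))>0
        p=rect(W[m]); p=p[~np.isnan(p[:,0])]
        for lo,hi in((4,14),(14,34),(34,80),(100,150),(150,190)):
            k=p[(p[:,2]>lo)&(p[:,2]<hi)]
            if len(k)>15: print(cam,q,lo,hi,len(k),np.percentile(k[:,:2],[1,5,50,95,99],axis=0).round().T.tolist())
    p=W.reshape(-1,3); p=p[~np.isnan(p[:,0])]; o=p[(p[:,2]>100)&(p[:,0]>350)&(p[:,0]<950)&(abs(p[:,1])<500)]
    r=rect(o); g=np.unique(np.round(r[:,:2]/50)*50,axis=0,return_counts=True)
    print(cam,"obstacles (local axes about base)",[(*map(int,a),int(n),int(r[(np.abs(r[:,:2]-a)<=25).all(1),2].max())) for a,n in zip(*g) if n>15])
E
```

```text
scene slide_box 4 14 1804 [[466.0, 468.0, 575.0, 648.0, 651.0], [-124.0, -119.0, -15.0, 90.0, 97.0]]
scene slide_box 14 34 1713 [[467.0, 476.0, 519.0, 655.0, 656.0], [-123.0, -115.0, -38.0, 73.0, 92.0]]
scene slide_box 34 80 1432 [[477.0, 480.0, 654.0, 658.0, 660.0], [-124.0, -113.0, 18.0, 85.0, 96.0]]
scene slide_box 100 150 1286 [[655.0, 656.0, 660.0, 663.0, 665.0], [-124.0, -116.0, -16.0, 87.0, 96.0]]
scene slide_box 150 190 1108 [[658.0, 660.0, 663.0, 666.0, 668.0], [-123.0, -116.0, -16.0, 87.0, 95.0]]
scene slide_box_lid 14 34 395 [[648.0, 650.0, 653.0, 656.0, 658.0], [-123.0, -114.0, -15.0, 88.0, 96.0]]
scene slide_box_lid 34 80 1065 [[650.0, 651.0, 655.0, 658.0, 661.0], [-124.0, -116.0, -17.0, 86.0, 97.0]]
scene slide_box_lid 100 150 1286 [[655.0, 656.0, 660.0, 663.0, 665.0], [-124.0, -116.0, -16.0, 87.0, 97.0]]
scene slide_box_lid 150 190 1102 [[658.0, 660.0, 663.0, 666.0, 667.0], [-123.0, -114.0, -15.0, 87.0, 96.0]]
scene flap 14 34 17 [[476.0, 476.0, 479.0, 481.0, 481.0], [32.0, 34.0, 68.0, 80.0, 80.0]]
scene flap 34 80 297 [[476.0, 478.0, 483.0, 486.0, 488.0], [26.0, 30.0,
[... 2295 characters left out ...]
 296, 227), (450, -250, 88, 222), (500, -350, 86, 274), (500, -300, 931, 273), (500, -250, 236, 270), (550, -400, 16, 161), (550, -350, 139, 344), (550, -300, 789, 344), (550, -250, 242, 280), (600, -350, 135, 346), (600, -300, 1108, 346), (600, -250, 321, 312), (650, -400, 22, 150), (650, -350, 201, 383), (650, -300, 809, 383), (650, -250, 446, 372), (650, -100, 242, 198), (650, -50, 267, 200), (650, 0, 327, 201), (650, 50, 369, 199), (650, 100, 512, 198), (700, -350, 141, 420), (700, -300, 163, 419), (700, -250, 325, 407), (700, -100, 19, 196), (700, -50, 30, 196), (700, 0, 31, 196), (700, 50, 37, 195), (700, 100, 131, 195), (750, -350, 48, 427), (750, -300, 71, 426), (750, -250, 81, 422)]
```

```bash
cat >> h.py <<'E'
O=np.array([560.,-12.])
def loc():
    s=arm.read_state(); p=s["eef_pos"]; o=s["orientation"]
    print("t",round(s["t"],2),"tip in box frame",(np.r_[p[:2]@ex-O[0],p[:2]@ey-O[1],p[2]-14]).round(1),"yaw-aim",round((o[2]-yaw-np.pi+np.pi)%(2*np.pi)-np.pi,3),"rp",o[:2].round(3),"F",s["contact_force"].round(1),"w",round(s["width"],1),"j",s["joints"].round(2))
E
python3 -m handwheel '[{"dx":-36,"dy":-25,"rz":-0.1,"jaw":1},{"dx":-72,"dy":-50,"rz":-0.2,"jaw":1},{"dx":-108,"dy":-75,"rz":-0.3,"jaw":1},{"dx":-144,"dy":-100,"rz":-0.4,"jaw":1},{"dx":-180,"dy":-125,"rz":-0.5,"jaw":1},{"dx":-216,"dy":-150,"rz":-0.6,"jaw":1},{"dx":-252,"dy":-176,"rz":-0.7,"jaw":1},{"dx":-287,"dy":-201,"rz":-0.754,"jaw":1},{"dx":-287,"dy":-201,"rz":-0.754,"jaw":1},{"dx":-287,"dy":-201,"rz":-0.754,"jaw":1}]' 20
python3 -c "from h import *;loc()"
```

```text
t 0.9 tip in box frame [-183.6  413.   205.4] yaw-aim -0.754 rp [-3.142 -0.   ] F [0.3 0.2 0.2] w 94.1 j [ 1.14  0.3   1.52  0.    1.32 -0.07]$[0]: bad value
```

```bash
python3 -m handwheel '[{"dx":-36,"dy":-25,"dz":0,"rx":0,"ry":0,"rz":-0.1,"jaw":1},{"dx":-72,"dy":-50,"dz":0,"rx":0,"ry":0,"rz":-0.2,"jaw":1},{"dx":-108,"dy":-75,"dz":0,"rx":0,"ry":0,"rz":-0.3,"jaw":1},{"dx":-144,"dy":-100,"dz":0,"rx":0,"ry":0,"rz":-0.4,"jaw":1},{"dx":-180,"dy":-125,"dz":0,"rx":0,"ry":0,"rz":-0.5,"jaw":1},{"dx":-216,"dy":-150,"dz":0,"rx":0,"ry":0,"rz":-0.6,"jaw":1},{"dx":-252,"dy":-176,"dz":0,"rx":0,"ry":0,"rz":-0.7,"jaw":1},{"dx":-287,"dy":-201,"dz":0,"rx":0,"ry":0,"rz":-0.754,"jaw":1},{"dx":-287,"dy":-201,"dz":0,"rx":0,"ry":0,"rz":-0.754,"jaw":1},{"dx":-287,"dy":-201,"dz":0,"rx":0,"ry":0,"rz":-0.754,"jaw":1}]' 20
python3 -c "from h import *;loc()"
```

```text
t: 2.15
eef_pos: [392.9, 223.2, 219.5]
orientation: [3.141, 0.0, -2.755]
contact_force: [-0.1, -0.3, 0.1]
width: 0.6
grip_force: 0.0
t 2.15 tip in box frame [-112.    70.4  205.5] yaw-aim -0.001 rp [3.141 0.   ] F [-0.1 -0.3  0.1] w 0.6 j [ 0.44  0.08  1.78  0.    1.28 -1.52]
```

```bash
python3 -m handwheel '[{"dx":0,"dy":0,"dz":45,"rx":0,"ry":0,"rz":0,"jaw":1},{"dx":0,"dy":0,"dz":90,"rx":0,"ry":0,"rz":0,"jaw":1},{"dx":0,"dy":0,"dz":136,"rx":0,"ry":0,"rz":0,"jaw":1},{"dx":-13,"dy":0,"dz":136,"rx":0,"ry":0,"rz":0,"jaw":1},{"dx":-26,"dy":0,"dz":136,"rx":0,"ry":0,"rz":0,"jaw":1},{"dx":-36,"dy":0,"dz":137,"rx":0,"ry":0,"rz":0,"jaw":1},{"dx":-48,"dy":0,"dz":143,"rx":0,"ry":0,"rz":0,"jaw":1},{"dx":-58,"dy":0,"dz":152,"rx":0,"ry":0,"rz":0,"jaw":1},{"dx":-65,"dy":0,"dz":164,"rx":0,"ry":0,"rz":0,"jaw":1},{"dx":-65,"dy":0,"dz":164,"rx":0,"ry":0,"rz":0,"jaw":1}]'
python3 - <<'E'
from h import *
loc()
a,_=eyes.capture("scene"); b,_=eyes.capture("side")
cv2.imwrite("pics/flap1.png",np.hstack([cv2.resize(a[80:240,170:330],(400,400)),cv2.resize(b[150:310,220:380],(400,400))])[:,:,::-1])
E
```

```text
t: 3.4
eef_pos: [453.0, 247.2, 54.1]
orientation: [-3.141, -0.002, -2.754]
contact_force: [-0.8, 0.1, 0.4]
width: 0.7
grip_force: 0.0
t 3.4 tip in box frame [-47.2  70.   40.1] yaw-aim 0.0 rp [-3.141e+00 -2.000e-03] F [-0.8  0.1  0.4] w 0.7 j [ 0.43  0.43  1.77 -0.    0.95 -1.53]
```

View pics/flap1.png

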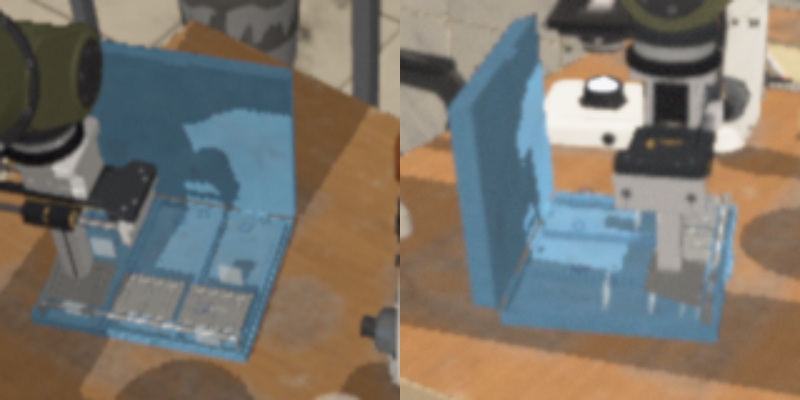

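```bash
python3 -m handwheel '[{"dx":-2,"dy":0,"dz":5,"rx":0,"ry":0,"rz":0,"jaw":1},{"dx":-3,"dy":0,"dz":9,"rx":0,"ry":0,"rz":0,"jaw":1},{"dx":-3,"dy":0,"dz":12,"rx":0,"ry":0,"rz":0,"jaw":1},{"dx":-3,"dy":0,"dz":14,"rx":0,"ry":0,"rz":0,"jaw":1},{"dx":-3,"dy":0,"dz":14,"rx":0,"ry":0,"rz":0,"jaw":1}]'
python3 -c "from h import *;loc()"
```

```text
t: 4.12
eef_pos: [456.0, 248.5, 41.3]
orientation: [-3.142, -0.0, -2.754]
contact_force: [1.3, -0.3, 0.6]
width: 0.5
grip_force: 0.0
t 4.12 tip in box frame [-44.   70.   27.3] yaw-aim 0.0 rp [-3.142 -0.   ] F [ 1.3 -0.3  0.6] w 0.5 j [ 0.43  0.46  1.77  0.    0.92 -1.53]
```

Little force yet; press down until the hard stop shows.

```bash
python3 -m handwheel '[{"dx":0,"dy":0,"dz":1.5,"rx":0,"ry":0,"rz":0,"jaw":1},{"dx":0,"dy":0,"dz":3,"rx":0,"ry":0,"rz":0,"jaw":1},{"dx":0,"dy":0,"dz":3,"rx":0,"ry":0,"rz":0,"jaw":1}]'
python3 -c "from h import *;loc()"
```

```text
t: 4.5
eef_pos: [456.2, 248.6, 40.0]
orientation: [-3.142, 0.001, -2.754]
contact_force: [-8.1, -4.3, 22.3]
width: 0.3
grip_force: 11.3
t 4.5 tip in box frame [-43.7  70.   26. ] yaw-aim 0.0 rp [-3.142e+00  1.000e-03] F [-8.1 -4.3 22.3] w 0.3 j [ 0.43  0.46  1.77 -0.    0.92 -1.53]
```

```bash
python3 -m handwheel '[{"dx":0,"dy":0,"dz":-5,"rx":0,"ry":0,"rz":0,"jaw":1},{"dx":0,"dy":0,"dz":-35,"rx":0,"ry":0,"rz":0,"jaw":1},{"dx":0,"dy":0,"dz":-80,"rx":0,"ry":0,"rz":0,"jaw":1},{"dx":0,"dy":0,"dz":-130,"rx":0,"ry":0,"rz":0,"jaw":1},{"dx":0,"dy":0,"dz":-180,"rx":0,"ry":0,"rz":0,"jaw":1},{"dx":0,"dy":0,"dz":-220,"rx":0,"ry":0,"rz":0,"jaw":1},{"dx":0,"dy":0,"dz":-220,"rx":0,"ry":0,"rz":0,"jaw":1},{"dx":0,"dy":0,"dz":-220,"rx":0,"ry":0,"rz":0,"jaw":1}]'
python3 - <<'E'
from h import *
loc()
A=[]
for cam,(r,c) in (("scene",(80,170)),("side",(150,220))):
    pic,W=cloud(cam); A.append(cv2.resize(pic[r:r+160,c:c+160],(400,400)))
    p=rect(W.reshape(-1,3))-np.r_[O,0]
    for y in(70,0,-70):
        for x in(-70,-35):
            k=p[(abs(p[:,0]-x)<10)&(abs(p[:,1]-y)<22)]; k=k[k[:,2]<120]
            print(cam,y,x,len(k),np.percentile(k[:,2],[10,50,90]).round(1) if len(k) else None)
    for lo,hi in((4,14),(100,150),(150,190)):
        k=p[(p[:,2]>lo)&(p[:,2]<hi)&(abs(p[:,0])<150)&(abs(p[:,1])<130)]; print(lo,hi,np.percentile(k[:,:2],[1,5,50,95,99],axis=0).round().T.tolist())
cv2.imwrite("pics/flap2.png",np.hstack(A)[:,:,::-1])
E
```

```text
t: 5.5
eef_pos: [455.7, 248.4, 257.4]
orientation: [-3.142, -0.001, -2.754]
contact_force: [-0.4, -0.0, -0.3]
width: 0.3
grip_force: 0.0
t 5.5 tip in box frame [-44.2  70.  243.4] yaw-aim 0.0 rp [-3.142e+00 -1.000e-03] F [-0.4 -0.  -0.3] w 0.3 j [ 0.43  0.2   1.55 -0.    1.39 -1.53]
scene 70 -70 238 [-750.7    5.6   29.3]
scene 70 -35 155 [-753.2   25.6   30.2]
scene 0 -70 243 [-750.9    5.    29. ]
scene 0 -35 160 [-749.8   26.2   30.5]
scene -70 -70 235 [-751.1   15.    29.5]
scene -70 -35 154 [-751.4   26.8   30.3]
4 14 [[-136.0, -96.0, 15.0, 89.0, 95.0], [-121.0, -111.0, -3.0, 106.0, 113.0]]
100 150 [[95.0, 96.0, 100.0, 103.0, 104.0], [-113.0, -104.0, -2.0, 102.0, 111.0]]
150 190 [[99.0, 100.0, 103.0, 106.0, 110.0], [-112.0, -105.0, -11.0, 100.0, 111.0]]
side 70 -70 132 [ 2.8 26.3 28.4]
side 70 -35 133 [ 2.5 26.4 29. ]
side 0 -70 92 [ 3.3 27.1 28.6]
side 0 -35 80 [25.1 27.5 29.2]
side -70 -70 76 [ 3.2 27.2 28.6]
side -70 -35 62 [25.6 27.8 29.6]
4 14 [[-93.0, -91.0, 18.0, 87.0, 88.0], [-113.0, -106.0, 36.0, 112.0, 113.0]]
100 150 [[96.0, 97.0, 99.0, 115.0, 119.0], [-108.0, -93.0, 53.0, 112.0, 114.0]]
150 190 [[100.0, 100.0, 102.0, 119.0, 122.0], [-109.0, -94.0, 54.0, 112.0, 114.0]]
```

View pics/flap2.png

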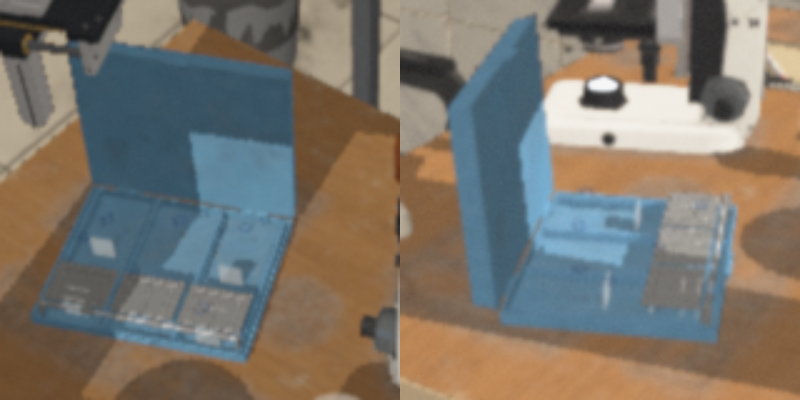

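```bash
python3 -m handwheel '[{"dx":-40,"dy":-14,"dz":0,"rx":0,"ry":0,"rz":0,"jaw":1},{"dx":-80,"dy":-28,"dz":0,"rx":0,"ry":0,"rz":0,"jaw":1},{"dx":-120,"dy":-42,"dz":0,"rx":0,"ry":0,"rz":0,"jaw":1},{"dx":-160,"dy":-56,"dz":0,"rx":0,"ry":0,"rz":0,"jaw":1},{"dx":-196,"dy":-70,"dz":0,"rx":0,"ry":0,"rz":0,"jaw":1},{"dx":-196,"dy":-70,"dz":0,"rx":0,"ry":0,"rz":0,"jaw":1},{"dx":-196,"dy":-70,"dz":25,"rx":0,"ry":0,"rz":0,"jaw":1},{"dx":-196,"dy":-70,"dz":50,"rx":0,"ry":0,"rz":0,"jaw":1},{"dx":-196,"dy":-70,"dz":70,"rx":0,"ry":0,"rz":0,"jaw":1},{"dx":-196,"dy":-70,"dz":70,"rx":0,"ry":0,"rz":0,"jaw":1}]'
python3 -c "from h import *;loc()
for t in np.arange(1.7,-.01,-.1):
  c,s=np.cos(t),np.sin(t); print(round(t,1),'centre x',round(92-165*c+21*s+8),'z',round(14+165*s+21*c))"
```

```text
t: 6.85
eef_pos: [662.7, 257.7, 186.5]
orientation: [3.141, -0.004, -2.754]
contact_force: [-0.2, 0.5, 0.2]
width: 0.3
grip_force: 0.0
t 6.85 tip in box frame [150.9   0.5 172.5] yaw-aim 0.001 rp [ 3.141 -0.004] F [-0.2  0.5  0.2] w 0.3 j [ 0.32  0.7   1.01  0.    1.44 -1.64]
1.7 centre x 142 z 175
1.6 centre x 126 z 178
1.5 centre x 109 z 180
1.4 centre x 93 z 180
1.3 centre x 76 z 179
1.2 centre x 60 z 175
1.1 centre x 44 z 171
1.0 centre x 29 z 164
0.9 centre x 14 z 156
0.8 centre x 0 z 147
0.7 centre x -13 z 136
0.6 centre x -24 z 124
0.5 centre x -35 z 112
0.4 centre x -44 z 98
0.3 centre x -51 z 83
0.2 centre x -58 z 67
0.1 centre x -62 z 51
-0.0 centre x -65 z 35
```

```bash
python3 -m handwheel '[{"dx":9,"dy":0,"dz":-3,"rx":0,"ry":0,"rz":0,"jaw":1},{"dx":25,"dy":0,"dz":-6,"rx":0,"ry":0,"rz":0,"jaw":1},{"dx":42,"dy":0,"dz":-8,"rx":0,"ry":0,"rz":0,"jaw":1},{"dx":58,"dy":0,"dz":-8,"rx":0,"ry":0,"rz":0,"jaw":1},{"dx":75,"dy":0,"dz":-6,"rx":0,"ry":0,"rz":0,"jaw":1},{"dx":91,"dy":0,"dz":-3,"rx":0,"ry":0,"rz":0,"jaw":1},{"dx":107,"dy":0,"dz":1,"rx":0,"ry":0,"rz":0,"jaw":1},{"dx":122,"dy":0,"dz":8,"rx":0,"ry":0,"rz":0,"jaw":1},{"dx":137,"dy":0,"dz":16,"rx":0,"ry":0,"rz":0,"jaw":1},{"dx":137,"dy":0,"dz":16,"rx":0,"ry":0,"rz":0,"jaw":1}]'
python3 - <<'E'
from h import *
loc()
A=[]
for cam,(r,c) in (("scene",(80,170)),("side",(150,220))):
    pic,W=cloud(cam); A.append(cv2.resize(pic[r:r+160,c:c+160],(400,400)))
    p=rect(W.reshape(-1,3))-np.r_[O,0]
    k=p[(p[:,2]>4)&(p[:,2]<12)&(abs(p[:,0])<130)&(abs(p[:,1])<130)]; print(np.percentile(k[:,:2],[1,5,50,95,99],axis=0).round().T.tolist())
cv2.imwrite("pics/lid1.png",np.hstack(A)[:,:,::-1])
E
```

```text
t: 8.1
eef_pos: [536.5, 205.8, 173.6]
orientation: [-3.141, 0.001, -2.754]
contact_force: [0.0, 0.9, 0.1]
width: 0.2
grip_force: 0.0
t 8.1 tip in box frame [1.450e+01 1.000e-01 1.596e+02] yaw-aim 0.0 rp [-3.141e+00  1.000e-03] F [0.  0.9 0.1] w 0.2 j [ 0.3   0.39  1.51  0.    1.24 -1.66]
[[-118.0, -94.0, 17.0, 88.0, 91.0], [-122.0, -109.0, -6.0, 108.0, 119.0]]
[[-94.0, -88.0, 7.0, 75.0, 86.0], [-112.0, -104.0, 39.0, 112.0, 113.0]]
```

View pics/lid1.png

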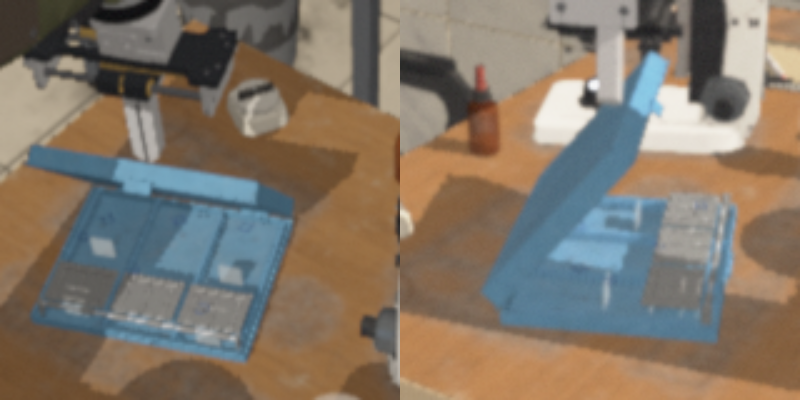

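```bash
python3 -m handwheel '[{"dx":14,"dy":0,"dz":9,"rx":0,"ry":0,"rz":0,"jaw":1},{"dx":27,"dy":0,"dz":20,"rx":0,"ry":0,"rz":0,"jaw":1},{"dx":38,"dy":0,"dz":32,"rx":0,"ry":0,"rz":0,"jaw":1},{"dx":49,"dy":0,"dz":44,"rx":0,"ry":0,"rz":0,"jaw":1},{"dx":58,"dy":0,"dz":58,"rx":0,"ry":0,"rz":0,"jaw":1},{"dx":65,"dy":0,"dz":73,"rx":0,"ry":0,"rz":0,"jaw":1},{"dx":72,"dy":0,"dz":89,"rx":0,"ry":0,"rz":0,"jaw":1},{"dx":76,"dy":0,"dz":104,"rx":0,"ry":0,"rz":0,"jaw":1},{"dx":77,"dy":0,"dz":113,"rx":0,"ry":0,"rz":0,"jaw":1},{"dx":77,"dy":0,"dz":113,"rx":0,"ry":0,"rz":0,"jaw":1}]'
python3 -c "from h import *;loc()"
```

```text
t: 9.45
eef_pos: [465.8, 176.9, 59.0]
orientation: [3.142, -0.001, -2.754]
contact_force: [0.1, 0.3, 0.1]
width: 0.4
grip_force: 0.0
t 9.45 tip in box frame [-61.9   0.   45. ] yaw-aim 0.0 rp [ 3.142e+00 -1.000e-03] F [0.1 0.3 0.1] w 0.4 j [ 0.29  0.39  1.82 -0.    0.94 -1.67]
```

```bash
python3 -m handwheel '[{"dx":1,"dy":0,"dz":4,"rx":0,"ry":0,"rz":0,"jaw":1},{"dx":1,"dy":0,"dz":7,"rx":0,"ry":0,"rz":0,"jaw":1},{"dx":1,"dy":0,"dz":9,"rx":0,"ry":0,"rz":0,"jaw":1},{"dx":1,"dy":0,"dz":10,"rx":0,"ry":0,"rz":0,"jaw":1},{"dx":1,"dy":0,"dz":10,"rx":0,"ry":0,"rz":0,"jaw":1}]'
python3 -c "from h import *;loc()"
```

```text
t: 10.07
eef_pos: [464.9, 176.5, 49.4]
orientation: [-3.142, 0.0, -2.754]
contact_force: [-0.3, 0.5, 0.2]
width: 0.5
grip_force: 0.0
t 10.07 tip in box frame [-62.9  -0.   35.4] yaw-aim 0.0 rp [-3.142  0.   ] F [-0.3  0.5  0.2] w 0.5 j [ 0.29  0.4   1.82 -0.    0.91 -1.67]
```

```bash
python3 -m handwheel '[{"dx":0,"dy":0,"dz":2,"rx":0,"ry":0,"rz":0,"jaw":1},{"dx":0,"dy":0,"dz":3,"rx":0,"ry":0,"rz":0,"jaw":1},{"dx":0,"dy":0,"dz":3,"rx":0,"ry":0,"rz":0,"jaw":1}]'
python3 -c "from h import *;loc()"
```

```text
t: 10.45
eef_pos: [465.2, 176.6, 48.7]
orientation: [-3.141, 0.001, -2.754]
contact_force: [-13.0, -4.2, 34.4]
width: 1.0
grip_force: 16.9
t 10.45 tip in box frame [-62.5  -0.   34.7] yaw-aim 0.0 rp [-3.141e+00  1.000e-03] F [-13.   -4.2  34.4] w 1.0 j [ 0.29  0.4   1.82 -0.    0.91 -1.67]
```

Firm stop at 34.7 mm with 34 N: the lid is shut. Retreat upwards and check.

```bash
python3 -m handwheel '[{"dx":0,"dy":0,"dz":-4,"rx":0,"ry":0,"rz":0,"jaw":1},{"dx":0,"dy":0,"dz":-30,"rx":0,"ry":0,"rz":0,"jaw":1},{"dx":0,"dy":0,"dz":-70,"rx":0,"ry":0,"rz":0,"jaw":1},{"dx":0,"dy":0,"dz":-120,"rx":0,"ry":0,"rz":0,"jaw":1},{"dx":0,"dy":0,"dz":-170,"rx":0,"ry":0,"rz":0,"jaw":1},{"dx":0,"dy":0,"dz":-170,"rx":0,"ry":0,"rz":0,"jaw":1},{"dx":0,"dy":0,"dz":-170,"rx":0,"ry":0,"rz":0,"jaw":1}]'
python3 - <<'E'
from h import *
loc()
A=[]
for cam,(r,c) in (("scene",(80,170)),("side",(150,220))):
    pic,W=cloud(cam); A.append(cv2.resize(pic[r:r+160,c:c+160],(400,400)))
    p=rect(W.reshape(-1,3))-np.r_[O,0]
    for x in(-80,-40,0,40,80):
        k=p[(abs(p[:,0]-x)<10)&(abs(p[:,1])<90)&(p[:,2]>10)&(p[:,2]<80)]; print(cam,x,len(k),np.percentile(k[:,2],[10,50,90]).round(1))
    k=p[(p[:,2]>20)&(p[:,2]<50)&(abs(p[:,0])<130)&(abs(p[:,1])<130)]; print(np.percentile(k[:,:2],[1,5,50,95,99],axis=0).round().T.tolist())
cv2.imwrite("pics/lid2.png",np.hstack(A)[:,:,::-1])
E
```

```text
t: 11.32
eef_pos: [464.5, 176.4, 215.5]
orientation: [3.141, -0.001, -2.754]
contact_force: [-0.2, 0.5, -0.6]
width: 0.4
grip_force: 0.0
t 11.32 tip in box frame [-6.320e+01  1.000e-01  2.015e+02] yaw-aim 0.0 rp [ 3.141e+00 -1.000e-03] F [-0.2  0.5 -0.6] w 0.4 j [ 0.29  0.19  1.67  0.    1.28 -1.67]
scene -80 540 [31.6 35.3 38.1]
scene -40 448 [32.9 35.6 37.9]
scene 0 415 [33.  35.7 37.9]
scene 40 393 [33.5 36.  38.2]
scene 80 315 [32.6 35.3 37.9]
[[-93.0, -91.0, -14.0, 76.0, 86.0], [-111.0, -105.0, -6.0, 98.0, 108.0]]
side -80 355 [33.9 35.2 36.3]
side -40 355 [33.9 35.2 36.5]
side 0 346 [33.9 35.1 36.4]
side 40 351 [33.8 35.1 36.3]
side 80 292 [33.8 35.  36.3]
[[-92.0, -86.0, -5.0, 78.0, 85.0], [-108.0, -95.0, 30.0, 111.0, 112.0]]
```

View pics/lid2.png

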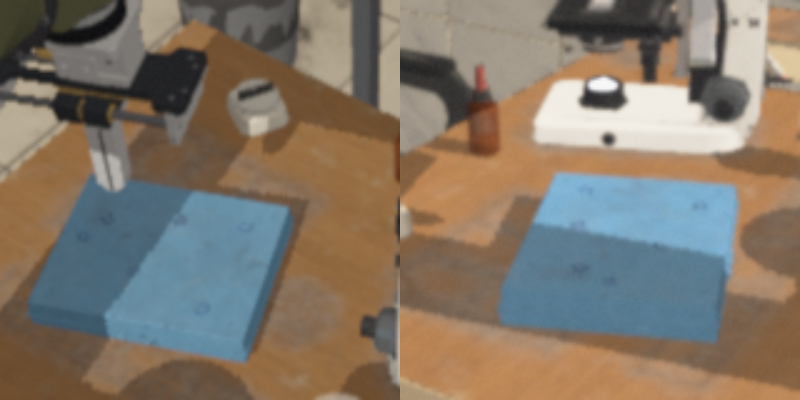

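The lid lies level at 35 mm everywhere, the box hasn't moved, and the arm is clear.

```bash
python3 -c "from bench import arm;print(arm.finish_job())"
```

```text
the job is handed in; nothing more can be done
None
```

The flap is folded down level with its neighbours and the lid is fully shut over it; the box did not measurably move, no other object was touched, and I handed the job in at about 11 s (no verdict was returned).

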